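# Unbolt the tape-measure tray with the hooked rod

## Task

The tape measure is in one of the two bolted trays of the grey locker, too deep for a hand: with the hooked rod from its wooden rest, draw that tray's bolt fully back towards the locker's middle, then hook the tray behind its front wall and pull it out as far as it goes, with the tape measure still in it. Leave the other tray shut and bolted, touch the locker only with the rod, do not push the things standing around it, and finally lay the rod back in its rest as it was, hook down.

Things in the scene. Friction and masses are not known exactly. Their poses are not given: they have to be found in the camera images.
- locker: Fixed grey steel locker, 150 deep, 300 wide, 122 high, open in front. Origin: middle of its front edge at counter level; +x runs straight in, +y left seen from the front. Floor 6 thick; upright walls 6 thick at y = +-59, +-147 (centres): a tray bay each side, a bolt bay (112 clear) between. Grille roof of 6 mm bars, underside z = 116. Only the rod fits in and may touch it.
- rod_grip (a point): Hooked rod, about 0.12 kg: centre of its wooden handle, 64 long, 16 wide, 24 high, flat sides. x axis along the rod to the hooked end, z up. A round bar 8 thick runs through it from x = -66 to 164 and turns straight down: the hook, 8 thick, axis at x = 160, lower end 44 below the handle's centre. Take the handle from above across its 16 mm, firmly.
- rod_tip (a point): Lower end of the rod's hook (160 ahead of and 44 below the handle's centre).
- rest_seat (a point): Fixed wooden rest for the rod, base 124 x 50, two V supports 8 thick, 50 either side of its middle along x (90 mm free between them), V mouths 30 wide, tops at z = 80. This point, 70 above the counter, is where the handle's centre lies in the rest (it may lie 5 mm off along x); x axis towards the hook.
- tape_mid (a point): Centre of a round tape measure, 52 across and 15 high, lying in the rear of one of the two trays (either one); the other tray holds a thread spool. It tells which tray is wanted.
- bolt_left (a joint): Bolt of the left tray, m: 0 to 0.003 at the start (shot: locks the tray), 0.024 fully drawn; grows as it slides along the locker's -y, to the middle. Frees the tray from 0.011 on. Friction about 1.2 N; stays where left.
- bolt_left_fin (a point): Centre of the left bolt's upright fin, by which it is slid: 18 along x, 6 along y, z = 14 to 42. Shot, it is at locker x = 68, y = +36 (up to 3 nearer the middle), 17 mm from the bay's side wall: the hook goes down in that gap. Pin and keeper there rise to z = 19; keep the hook's end above them.
- tray_left (a joint): Left tray, travel in m: 0 fully in, 0.075 fully out (stop); it slides along the locker's -x. Friction about 1.2 N; stays where it is left. Cannot be drawn while its bolt is shot.
- tray_left_lip (a point): Top middle of the left tray's front wall (4 thick, 66 wide, top at z = 36). When in it is at locker x = 30, y = +109. Tray floor top at z = 12; inside 60 wide, 98 long; the front 30 mm behind the wall is empty, for the hook.
- bolt_right (a joint): Bolt of the right tray, m: 0 to 0.003 at the start (shot: locks the tray), 0.024 fully drawn; grows as it slides along the locker's +y, to the middle. Frees the tray from 0.011 on. Friction about 1.2 N; stays where left.
- bolt_right_fin (a point): Centre of the right bolt's upright fin, by which it is slid: 18 along x, 6 along y, z = 14 to 42. Shot, it is at locker x = 68, y = -36 (up to 3 nearer the middle), 17 mm from the bay's side wall: the hook goes down in that gap. Pin and keeper there rise to z = 19; keep the hook's end above them.
- tray_right (a joint): Right tray, travel in m: 0 fully in, 0.075 fully out (stop); it slides along the locker's -x. Friction about 1.2 N; stays where it is left. Cannot be drawn while its bolt is shot.
- tray_right_lip (a point): Top middle of the right tray's front wall (4 thick, 66 wide, top at z = 36). When in it is at locker x = 30, y = -109. Tray floor top at z = 12; inside 60 wide, 98 long; the front 30 mm behind the wall is empty, for the hook.
- spool: Thread spool, 30 across, 48 high, standing in the other tray; origin at the middle of its underside.
- pens: Pen pot with pens, 80 across, 147 high, left of the locker; bystander. Origin under its middle.
- stamp: Wooden hand stamp, 27 x 56, 74 high, in front of the locker to the right; bystander. Origin under its middle.
- keys: Bunch of keys with a fob, 84 x 118, 8 high, lying flat on the counter in front of the locker; bystander. Origin under its middle.
- guard_top (a point): Middle of the top edge of the plate that closes the front of the bolt bay (locker x = 1 to 6) up to z = 42; the hook must pass over it, below the roof.
Mind the look-alikes: they are no part of the job. Of the things that look like the part that bears tape_mid, the smaller one is meant.

How it is judged (in metres and radians):
On the way, in this order (a step that is already met when the one before it is completed fails the run):
1. the bolt of the tray with the tape measure is drawn back (at least 18 of 24 mm), the tray still in (((y of tape_mid in the frame of locker above 0.05 m and value of joint bolt_left above 0.018 m and value of joint tray_left below 0.012 m and value of joint bolt_right below 0.009 m) or (y of tape_mid in the frame of locker below -0.05 m and value of joint bolt_right above 0.018 m and value of joint tray_right below 0.012 m and value of joint bolt_left below 0.009 m))), for 0.2 s.
2. that tray is pulled out (at least 66 of 75 mm) (((y of tape_mid in the frame of locker above 0.05 m and value of joint bolt_left above 0.016 m and value of joint tray_left above 0.066 m) or (y of tape_mid in the frame of locker below -0.05 m and value of joint bolt_right above 0.016 m and value of joint tray_right above 0.066 m))), for 0.2 s.
At the end, for the whole second after the job is handed in: Tape measure lying in its tray, tray out >= 66 mm, its bolt drawn >= 16 mm; other bolt drawn <= 9 mm, other tray out <= 8 mm; rod in both V supports of its rest, handle centre within 16 mm of the seat point (8 mm in height), hook down, pointing as at the start (((y of tape_mid in the frame of locker above 0.05 m and value of joint bolt_left above 0.016 m and value of joint tray_left above 0.066 m and value of joint bolt_right below 0.009 m and value of joint tray_right below 0.008 m and horizontal distance between tape_mid and tray_left_lip below 0.1 m) or (y of tape_mid in the frame of locker below -0.05 m and value of joint bolt_right above 0.016 m and value of joint tray_right above 0.066 m and value of joint bolt_left below 0.009 m and value of joint tray_left below 0.008 m and horizontal distance between tape_mid and tray_right_lip below 0.1 m)) and height (world z) of tape_mid between 0.014 and 0.03 m and horizontal distance between rod_grip and rest_seat below 0.016 m and height (world z) of rod_grip between 0.062 and 0.078 m and angle between rod_grip's own z axis and vertical below 0.3 rad and angle between the x axis of rod_grip and the x axis of rest_seat, either way round below 0.15 rad and x of rod_tip in the frame of rest_seat above 0.1 m); the robot touches nothing.
It fails at once if the tray with the spool is unbolted or pulled ((y of tape_mid in the frame of locker above 0.05 m and (value of joint bolt_right above 0.009 m or value of joint tray_right above 0.008 m)) or (y of tape_mid in the frame of locker below -0.05 m and (value of joint bolt_left above 0.009 m or value of joint tray_left above 0.008 m))).
It fails at once if the gripper or arm touches the locker, its bolts or trays (contact force between any of the fingers, the arm and locker above 2 N).
It fails at once if a bystander is pushed more than 25 mm or tipped (distance of any of pens, stamp, keys from where it was at the start of the episode above 0.025 m or angle between any of pens, stamp, keys's own z axis and vertical above 0.3 rad).
It fails at once if the spool is pushed more than 25 mm or tipped over (distance of spool from where it was at the start of the episode above 0.025 m or angle between spool's own z axis and vertical above 0.5 rad).
It also fails if it takes over 62 s, if anything falls off the work surface, if the arm or the gripper's body presses on something with over 40 N, if the wrist force passes 120 N, or if a joint passes its speed limit or range.

## Robot

A 6-joint arm with a two-finger parallel gripper is mounted at the origin on a cart in front of the work surface, level with it; the furniture and walls round the work are solid. World frame = base frame: x ahead of the robot, y to its left, z up, the work surface at z = 0. Lengths are in mm, angles in rad, forces in N, time in s.
With the tool pointing down it reaches from about 400 to 925 mm from the base axis. Payload 12.5 kg.
Tool frame: the origin (TCP) lies midway between the tips of the shut fingers; the grasp point (between the pads) lies env.grasp_offset behind it (env.grasp_offset is the distance from the TCP to the grasp point, in mm); x points along the fingers, y is the direction in which the jaws open and shut, and the axes are right-handed (so a half turn about x gives the same grasp; the last joint's range is limited). The gripper opens to 95 mm and grips with 3 to 60 N. Pads are 20 mm wide; open, the fingers measure 119 mm over their backs; the gripper's body (75 mm by 180 mm) begins 59 mm behind the grasp point.
Start: joints at [-1.222, 0.491, 1.559, -0, 1.092, -0.106], TCP at [274.576, -561.476, 214.661] pointing down, gripper open.
Joint ranges: [-3.1, 3.1], [-0.84, 2.19], [0.05, 2.79], [-1.13, 4.28], [0.06, 2.93], [-2.69, 2.69]. Speed limits (rad/s): [2.22, 2.22, 2.79, 3.14, 3.14, 3.14].

## Interface

Orientations are given as [roll, pitch, yaw] about the fixed x, y, z axes, in that order (R = Rz(yaw) Ry(pitch) Rx(roll)).
In Python, from cell import env gives the robot as it stands.
- The arm moves only by the tool apply_moves, never from a script. Its arguments are lists of equal length, an entry for each row: "offset": the shift along the world's x, y, z in units of 25 mm (1.0 is 25 mm), a list of three; "yaw": the turn about the world's z in units of 6 degrees (1.0 is 6 degrees); "jaw": the closure, from -1 (fully open) to 1 (shut), so that 0 is half open. A call has 1 to 20 rows; each row is the pose to reach, as a shift and turn from the pose measured when the call began; what a row does not reach only later rows make up. A row lasts 1/8 s, in which the tool goes at most 62.5 mm and 10.7 degrees, less where a joint would pass 70% of its speed; a pose out of reach is approached as far as the arm can. A call with a gripper value outside its range is refused whole. The fingers move at their own pace and stop on an object; the grip force is fixed at half the most. Time passes only in rows, so rows that repeat a pose let the fingers close. It gives the time, the measured TCP pose, the force and the opening at its end, in the units of the state.
- env.state(): the state, without advancing time (a new reading comes with each control period).
- env.read_camera(name): name is "scene" or "top" or "wrist"; returns a dict with "frame" (384x512x3 uint8, red, green, blue), "fx", "fy", "cx", "cy" (pixels), "xyz" and "rotation" of the camera in the world; the wrist camera has in their place "hand_eye" (4x4, takes a point from camera to tool coordinates, whose origin is the TCP and whose axes are the tool frame's). Camera axes: x right, y down, z forward; pixel columns grow to the right and rows downward; lengths in mm; the calibration is good to about 2 mm. A picture is of the moment at which its call begins: read the wrist's pose just before it. There is no depth.
- env.job_done(): hands the job in, once; it reports no verdict.
The state is a dict: "t": time; "joints": joint angles; "qvel": joint speeds; "tau": joint torques, N m; "eef_pos": TCP position; "tcp_rot": TCP orientation; "ft_force": force on the tool from outside, world axes, zero at the start; "moment": the same for the moment, N m; "opening": opening from 0.0 (shut) to 1.0 (fully open).
Only numpy, scipy, OpenCV 4.12 (cv2) and the standard library are available. Lean on these libraries where they do the work, as an engineer would, in place of code of your own. Each camera call takes 0.05 s, during which the arm holds its last target.

## Working session

There is one attempt and no reset: what is moved stays moved. The work goes in short steps, Python scripts to look and compute and a tool call to move; the robot and the scene stay as the last step left them, time stands still between calls to the robot, and variables do not carry over. Pictures are saved under pics/ and viewed, and the job is handed in when it is done.

Besides the shell and the picture viewer there is one more tool, called after ">>>" as name(argument=value, ...), one argument or row to a line, values as JSON. apply_moves: Moves the arm, as the interface text tells. Its arguments: {"type":"object","properties":{"offset":{"type":"array"},"yaw":{"type":"array"},"jaw":{"type":"array"}},"required":["offset","yaw","jaw"]}

```bash
ls; mkdir -p pics
python3 - <<'E'
from cell import env
import cv2,json
print(env.state(), env.grasp_offset)
for n in ["scene","top","wrist"]:
    c=env.read_camera(n)
    cv2.imwrite(f"pics/{n}0.png",cv2.cvtColor(c["frame"],cv2.COLOR_RGB2BGR))
    print(n,{k:v for k,v in c.items() if k!="frame"})
E
```

```text
pics
{'t': 0.0, 'joints': array([-1.22153659e+00,  4.91560205e-01,  1.55942347e+00, -2.66652570e-05,
        1.09168007e+00, -1.05596160e-01]), 'qvel': array([-0.00053632, -0.000648  , -0.00046939, -0.00111298,  0.00141725,
       -0.0004928 ]), 'tau': array([ 3.25193025e-03, -6.12633991e+01, -2.58183950e+01,  6.94313901e-02,
        4.82713839e-02, -1.33022209e-04]), 'eef_pos': array([ 274.52188593, -561.23059079,  214.0702873 ]), 'tcp_rot': array([-1.65431613,  1.56972497,  1.94214472]), 'ft_force': array([-0.60990089, -0.55232582, -0.29388035]), 'moment': array([ 0.0128467 ,  0.00058646, -0.01233818]), 'opening': 1.00038730612979} 18.8
scene {'fx': 468.3228582308758, 'fy': 468.3228582308758, 'cx': 258.3531242875062, 'cy': 188.83762455425097, 'xyz': array([ -21.59795814, 1108.46297993,  820.62468719]), 'rotation': array([-2.10184274, -0.00550505, -2.62554691])}
top {'fx': 427.634777671941, 'fy': 427.634777671941, 'cx': 253.13822096301593, 'cy': 195.30404975762, 'xyz': array([ 531.38964481,  -16.63744482, 1271.59933213]), 'rotation': array([-3.05949506e+00, -1.67853246e-03, -1.56340814e+00])}
wrist {'fx': 339.71026172867386, 'fy': 339.71026172867386, 'cx': 256.54921603568647, 'cy': 194.98036680252108, 'hand_eye': array([[-2.38739434e-03, -2.43945457e-01,  9.69786015e-01,
        -1.70334836e+02],
       [ 9.99996769e-01, -1.42962916e-03,  2.10214939e-03,
         9.62236494e-01],
       [ 8.73624570e-04,  9.69787900e-01,  2.43948081e-01,
        -7.01795064e+01],
       [ 0.00000000e+00,  0.00000000e+00,  0.00000000e+00,
         1.00000000e+00]])}
```

View pics/scene0.png

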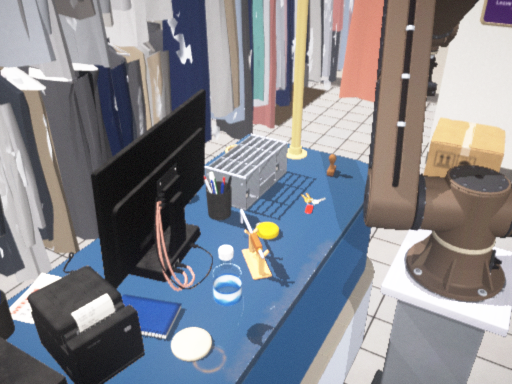

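View pics/top0.png

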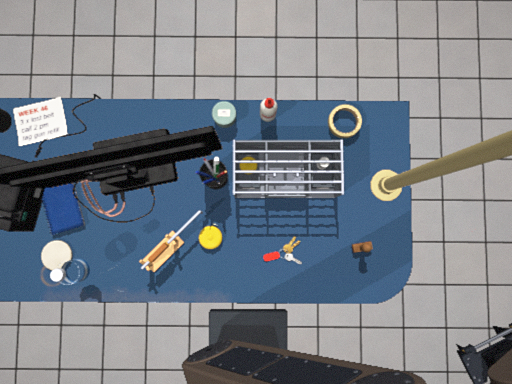

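View pics/wrist0.png

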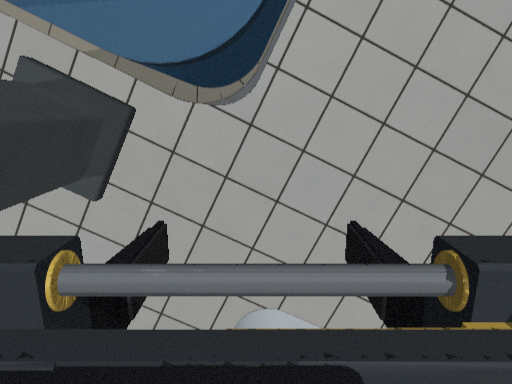

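```bash
cat > h.py <<'E'
from cell import env
import cv2,numpy as np
from scipy.spatial.transform import Rotation as R
def cam(n):
    s=env.state(); c=env.read_camera(n)
    if n=="wrist":
        T=np.eye(4);T[:3,:3]=R.from_euler('xyz',s['tcp_rot']).as_matrix();T[:3,3]=s['eef_pos'];T=T@np.array(c['hand_eye'])
    else:
        T=np.eye(4);T[:3,:3]=R.from_euler('xyz',c['rotation']).as_matrix();T[:3,3]=c['xyz']
    c['T']=T; c['bgr']=cv2.cvtColor(c["frame"],cv2.COLOR_RGB2BGR)
    return c
def px(c,u,v,z):
    d=c['T'][:3,:3]@np.array([(u-c['cx'])/c['fx'],(v-c['cy'])/c['fy'],1]); o=c['T'][:3,3]
    return o+d*(z-o[2])/d[2]
def proj(c,p):
    q=c['T'][:3,:3].T@(np.array(p,float)-c['T'][:3,3]); return np.array([c['cx']+c['fx']*q[0]/q[2],c['cy']+c['fy']*q[1]/q[2]])
def crop(c,u0,u1,v0,v1,f,name):
    cv2.imwrite(name,cv2.resize(c['bgr'][v0:v1,u0:u1],None,fx=f,fy=f,interpolation=cv2.INTER_CUBIC))
E
python3 - <<'E'
from h import *
c=cam("top")
crop(c,225,355,130,270,5,"pics/t1.png" ) if 0 else crop(c,225,355,132,250,5,"pics/t1.png")
crop(c,130,260,190,290,6,"pics/t2.png")
s=cam("scene")
crop(s,195,340,130,230,5,"pics/s1.png")
crop(s,190,300,190,290,6,"pics/s2.png")
E
```

```text
(no output)
```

View pics/t1.png

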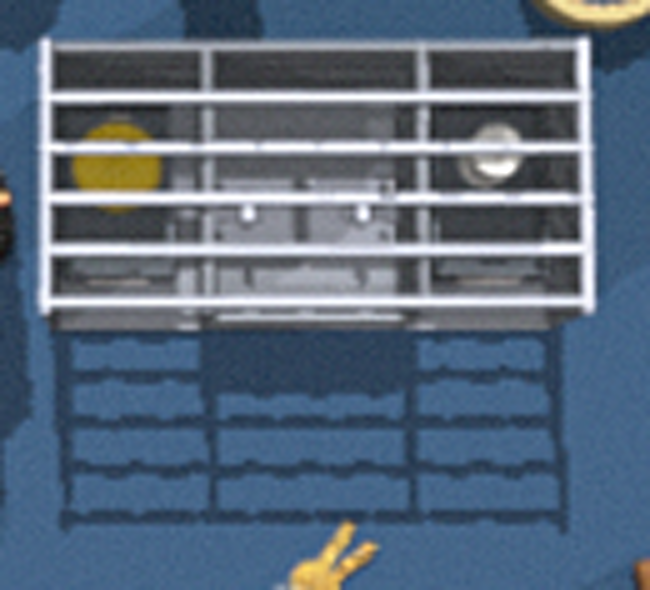

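View pics/t2.png

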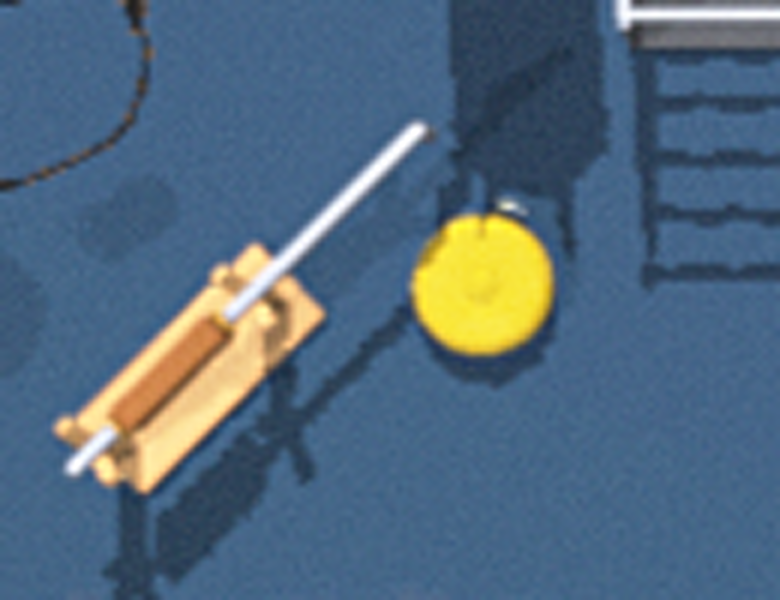

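View pics/s1.png

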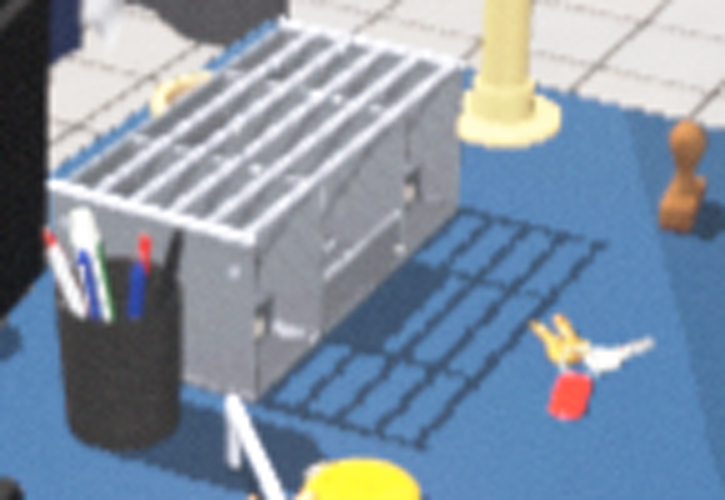

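View pics/s2.png

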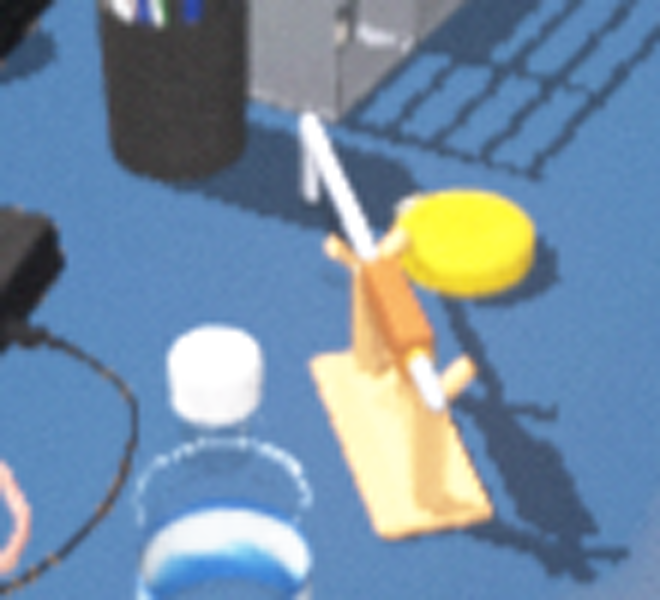

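Run:
```python
from h import *
c=cam("top")
P=lambda U,V,u0,v0,f:(u0+(U+.5)/f-.5, v0+(V+.5)/f-.5)
# rod: white bar mask
hsv=cv2.cvtColor(c['bgr'],cv2.COLOR_BGR2HSV)
m=np.zeros(hsv.shape[:2],np.uint8); m[205:275,135:210]=1
w=((hsv[...,1]<60)&(hsv[...,2]>170)).astype(np.uint8)*m
ys,xs=np.nonzero(w); print("bar px",len(xs))
pts=np.array([px(c,u,v,72)[:2] for u,v in zip(xs,ys)])
mu=pts.mean(0); d=np.linalg.svd(pts-mu)[2][0]; d*=np.sign(d[0]); print("bar dir deg",np.degrees(np.arctan2(d[1],d[0])),mu, [mu+d*t for t in (((pts-mu)@d).min(),((pts-mu)@d).max())], ((pts-mu)@d).ptp() if 0 else np.ptp((pts-mu)@d))
o=((hsv[...,0]<14)&(hsv[...,1]>130)&(hsv[...,2]>90)).astype(np.uint8)*m
ys,xs=np.nonzero(o); print(len(xs))
ph=np.array([px(c,u,v,82)[:2] for u,v in zip(xs,ys)]); print("handle mean",ph.mean(0), cv2.minAreaRect(ph.astype(np.float32)))
# locker roof
for n,(U,V) in dict(FL=(45,305),FR=(588,305),BL=(45,45),BR=(585,45)).items():
    print(n,px(c,*P(U,V,225,132,5),122))
print('gross')
for n,(U,V) in dict(guardL=(215,318),guardR=(402,318)).items(): print(n,px(c,*P(U,V,225,132,5),42))
for n,(U,V) in dict(fl=(52,328),fr=(553,328)).items(): print(n,px(c,*P(U,V,225,132,5),0))
print('fins',px(c,*P(248,213,225,132,5),42),px(c,*P(362,213,225,132,5),42))
print('tape',px(c,*P(117,166,225,132,5),27),'lips',px(c,*P(115,281,225,132,5),36),px(c,*P(487,281,225,132,5),36))
print('yellow',px(c,210,237,25),'pens',px(c,210,175,147),'keys',px(c,282,252,5),'stamp',px(c,362,247,60))
print('tape width', px(c,*P(72,166,225,132,5),27)-px(c,*P(162,166,225,132,5),27))
```

```text
bar px 163
bar dir deg -44.63331612283628 [522.02055714 195.84902273] [array([425.15352737, 291.48405311]), array([587.71465339, 130.99045418])] 228.43886488577533
101
handle mean [470.52525001 243.83325608] ((469.8033752441406, 244.14141845703125), (13.637475967407227, 59.911865234375), 43.74922180175781)
FL [632.91807557  34.90953942 122.        ]
FR [ 635.12765068 -258.24893413  122.        ]
BL [775.20714229  36.49394195 122.        ]
BR [ 777.48791996 -257.99254837  122.        ]
gross
guardL [633.19208706 -59.67693848  42.        ]
guardR [ 634.00445362 -167.60602495   42.        ]
fl [629.95272018  36.0517533    0.        ]
fr [ 632.2002605  -262.86488271    0.        ]
fins [694.38101903 -78.51649733  42.        ] [ 694.88377036 -144.57944778   42.        ]
tape [723.60202241  -2.21279054  27.        ] lips [654.80893323  -1.72018287  36.        ] [ 656.441488   -217.77683509   36.        ]
yellow [511.6605128  106.28003159  25.        ] pens [677.03376014  96.81011636 147.        ] keys [ 469.00719518 -104.08470054    5.        ] stamp [ 487.33731253 -325.56379885   60.        ]
tape width [-0.40434573 52.87150597  0.        ]
```

Run:
```python
from h import *
s=env.state(); M=R.from_euler('xyz',s['tcp_rot']).as_matrix(); print(M.round(3)); y=M[:,1]; print(np.degrees(np.arctan2(y[1],y[0])), np.degrees(s['joints']))
```

```text
[[-0.     0.439 -0.898]
 [ 0.    -0.898 -0.439]
 [-1.    -0.    -0.   ]]
-63.941180706100674 [-6.99914293e+01  2.81409133e+01  8.93302909e+01 -1.43444641e-03
  6.25497451e+01 -6.04958690e+00]
```

>>> apply_moves(
  offset=[
    [0.6,1.4,0],
    [1.4,3.0,0],
    [2.2,4.8,0],
    [3.0,6.6,0],
    [3.8,8.4,0],
    [4.6,10.2,0],
    [5.4,12,0],
    [6.2,13.8,0],
    [7,15.6,0],
    [7.2,17.4,-0.3],
    [7.4,19.2,-0.6],
    [7.5,21.0,-1.0],
    [7.6,22.8,-1.4],
    [7.7,24.6,-1.8],
    [7.8,26.4,-2.2],
    [7.86,28.2,-2.6],
    [7.86,30,-3],
    [7.86,31.4,-3],
    [7.86,32.25,-3],
    [7.86,32.25,-3],
  ],
  yaw=[0.5,1.5,2.5,3.5,4.5,5.6,6.7,7.8,8.9,10,11,12,13,14,15,16,17,18,18.2,18.2],
  jaw=[-1,-1,-1,-1,-1,-1,-1,-1,-1,-1,-1,-1,-1,-1,-1,-1,-1,-1,-1,-1],
)

```text
t: 2.8
eef_pos: [470.9, 245.9, 139.3]
tcp_rot: [-1.605, 1.571, -2.384]
ft_force: [-0.1, -0.9, -0.7]
opening: 0.997
```

Run:
```python
from h import *
c=cam("wrist"); cv2.imwrite("pics/w1.png",c['bgr']); s=env.state(); print(s['eef_pos'],s['tcp_rot'],s['qvel'].round(3),s['t'])
np.save('T1.npy',c['T'])
```

```text
[470.850288   245.0564734  139.33286198] [-1.65527377  1.57028334 -2.43533124] [-0.024 -0.007  0.011 -0.    -0.001 -0.002] 2.85
```

View pics/w1.png

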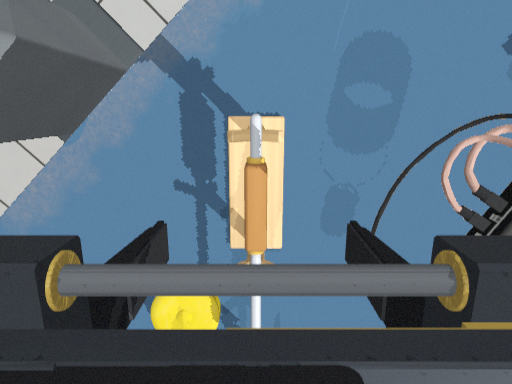

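Run:
```python
from h import *
c=cam("wrist"); s=env.state(); print(s['eef_pos'])
hsv=cv2.cvtColor(c['bgr'],cv2.COLOR_BGR2HSV)
m=np.zeros(hsv.shape[:2],np.uint8); m[155:262,235:280]=1
o=((hsv[...,0]<14)&(hsv[...,1]>150)&(hsv[...,2]>90)).astype(np.uint8)*m
ys,xs=np.nonzero(o)
pts=np.array([px(c,u,v,82)[:2] for u,v in zip(xs,ys)])
print(len(xs),ys.min(),ys.max(),cv2.minAreaRect(pts.astype(np.float32)),pts.mean(0))
M=R.from_euler('xyz',s['tcp_rot']).as_matrix(); y=M[:,1];a=np.degrees(np.arctan2(y[1],y[0]));print('jaw',a)
d=(px(c,255.5,310,74)-px(c,256,130,74))[:2];print('bar dir',np.degrees(np.arctan2(d[1],d[0])))
print('rear end',px(c,256,115,70), 'pred centre', px(c,256,115,70)[:2]+66*np.array([np.cos(np.radians(-44.6)),np.sin(np.radians(-44.6))]))
for v in (165,240):
  r=np.nonzero(o[v])[0]; print(v,r.min(),r.max())
print([px(c,256,v,82) for v in (160,253)])
```

```text
[470.89844631 244.50376305 139.38019233]Traceback (most recent call last):
  File "<stdin>", line 8, in <module>
    return umr_minimum(a, axis, None, out, keepdims, initial, where)
ValueError: zero-size array to reduction operation minimum which has no identity
```

Run:
```python
from h import *
c=cam("wrist"); s=env.state(); print(s['eef_pos'])
hsv=cv2.cvtColor(c['bgr'],cv2.COLOR_BGR2HSV)
print(hsv[200,256],hsv[200,240])
m=np.zeros(hsv.shape[:2],np.uint8); m[155:262,235:280]=1
o=((hsv[...,0]<16)&(hsv[...,1]>145)).astype(np.uint8)*m
ys,xs=np.nonzero(o)
pts=np.array([px(c,u,v,82)[:2] for u,v in zip(xs,ys)])
print(len(xs),ys.min(),ys.max(),cv2.minAreaRect(pts.astype(np.float32)),pts.mean(0))
M=R.from_euler('xyz',s['tcp_rot']).as_matrix(); y=M[:,1];a=np.degrees(np.arctan2(y[1],y[0]));print('jaw',a)
d=(px(c,255.5,310,74)-px(c,256,130,74))[:2];print('bar dir',np.degrees(np.arctan2(d[1],d[0])))
print('rear end',px(c,256,115,70), 'pred centre', px(c,256,115,70)[:2]+66*np.array([np.cos(np.radians(-44.6)),np.sin(np.radians(-44.6))]))
print([px(c,256,v,82) for v in (160,253)])
```

```text
[470.97053334 244.23071311 139.44166082]
[ 16 137 218] [ 19  88 246]
101 162 243 ((469.83819580078125, 247.05963134765625), (14.276444435119629, 58.58721923828125), 44.76447296142578) [459.76307904 255.29677293]
jaw 45.2170922746281
bar dir -44.98321403013927
rear end [427.177912   289.14713093  70.        ] pred centre [474.17163103 242.80502944]
[array([448.00487541, 268.50690448,  82.        ]), array([495.93722287, 220.872362  ,  82.        ])]
```

>>> apply_moves(
  offset=[
    [0.02,0.03,-0.8],
    [0.02,0.03,-1.6],
    [0.02,0.03,-2.4],
    [0.02,0.03,-3.1],
    [0.02,0.03,-3.5],
    [0.02,0.03,-3.5],
    [0.02,0.03,-3.5],
    [0.02,0.03,-3.5],
    [0.02,0.03,-3.5],
    [0.02,0.03,-3.5],
    [0.02,0.03,-3.5],
    [0.02,0.03,-3.5],
    [0.02,0.03,-3.5],
    [0.02,0.03,-3.5],
  ],
  yaw=[0,0,0,0,0,0,0,0,0,0,0,0,0,0],
  jaw=[-1,-1,-1,-1,-1,-1,1,1,1,1,1,1,1,1],
)

```text
t: 4.7
eef_pos: [471.5, 245.0, 52.0]
tcp_rot: [-1.657, 1.57, -2.438]
ft_force: [0.4, 0.0, -0.6]
opening: 0.214
```

Run:
```python
from h import *
s=env.state(); print(s['eef_pos'],s['tcp_rot'],s['ft_force'],s['opening'],s['t'])
c=cam("wrist"); cv2.imwrite("pics/w2.png",c['bgr'])
```

```text
[471.48674231 244.95950636  51.95427775] [-1.656595    1.57022293 -2.43821811] [ 0.37418093  0.01147232 -0.57884487] 0.21400087462772127 4.7
```

View pics/w2.png

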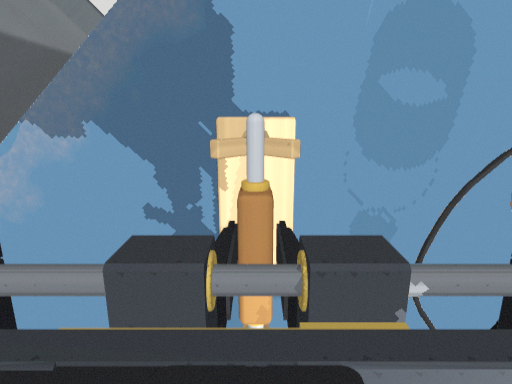

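>>> apply_moves(
  offset=[
    [0,0,0],
    [0,0,0],
    [0,0,0],
    [0,0,0],
    [0,0,0],
    [0,0,0],
  ],
  yaw=[0,0,0,0,0,0],
  jaw=[1,1,1,1,1,1],
)

```text
t: 5.5
eef_pos: [471.0, 244.7, 51.8]
tcp_rot: [-1.831, 1.569, -2.612]
ft_force: [-3.7, -3.6, 2.3]
opening: 0.164
```

Run:
```python
from h import *
s=env.state(); print(s['eef_pos'],s['tcp_rot'],s['ft_force'],s['opening'],s['t'])
```

```text
[470.97340112 244.67500647  51.83268535] [-1.83056965  1.56879978 -2.61205441] [-3.67369598 -3.61520922  2.27800258] 0.164487855946434 5.5
```

>>> apply_moves(
  offset=[
    [0,0,0.3],
    [0,0,0.7],
    [0,0,1.2],
    [0,0,1.7],
    [0,0,2.2],
    [0,0,2.2],
  ],
  yaw=[0,0,0,0,0,0],
  jaw=[1,1,1,1,1,1],
)

```text
t: 6.25
eef_pos: [471.4, 244.8, 108.0]
tcp_rot: [-0.175, 1.57, -0.956]
ft_force: [0.7, -0.1, -1.3]
opening: 0.167
```

```bash
cat >> h.py <<'E'
def rod():
    s=env.state(); M=R.from_euler('xyz',s['tcp_rot']).as_matrix(); y=M[:,1];a=np.degrees(np.arctan2(y[1],y[0]))
    g=s['eef_pos']-18.8*M[:,0]
    print('t',round(s['t'],2),'tcp',s['eef_pos'].round(1),'jaw-90',round(a-90,2),'F',s['ft_force'].round(1),'M',s['moment'].round(2),'open',round(s['opening'],3))
    return s['eef_pos'],np.radians(a-90)
E
python3 - <<'E'
from h import *
rod()
for n in("top","scene"):
    c=cam(n); cv2.imwrite(f"pics/{n}3.png",c['bgr'])
crop(cam("scene"),190,320,170,290,5,"pics/s3.png")
E
```

```text
t 6.25 tcp [471.4 244.8 108. ] jaw-90 -44.78 F [ 0.7 -0.1 -1.3] M [ 0.05 -0.14 -0.02] open 0.167
```

View pics/scene3.png

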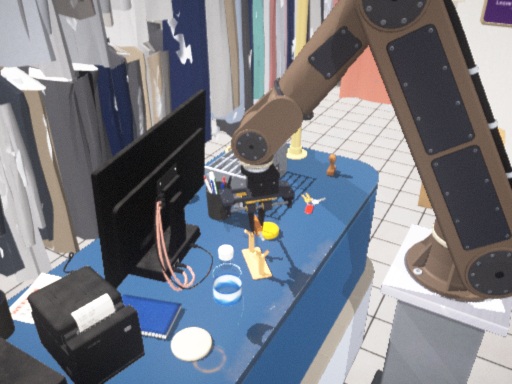

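View pics/top3.png

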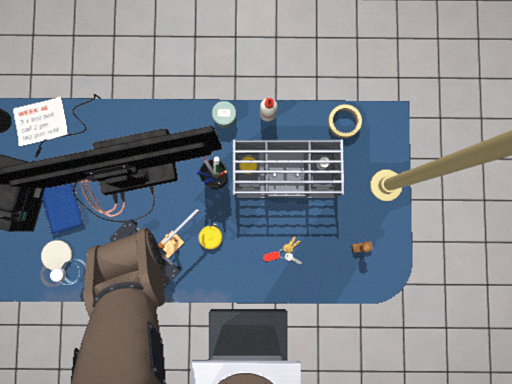

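>>> apply_moves(
  offset=[
    [-0.5,-0.4,0],
    [-1.02,-1.2,0],
    [-1.02,-2.2,0],
    [-1.02,-3.2,0],
    [-1.02,-4.2,0],
    [-1.02,-5.2,0],
    [-1.02,-6.2,0],
    [-1.02,-7.2,0],
    [-1.02,-8.2,0],
    [-1.02,-9.2,0],
    [-1.02,-10.2,0],
    [-1.02,-11.2,-0.3],
    [-1.02,-12.0,-0.6],
    [-1.02,-12.4,-0.9],
    [-1.02,-12.49,-1.09],
    [-1.02,-12.49,-1.09],
    [-1.02,-12.49,-1.09],
  ],
  yaw=[0,0.3,0.9,1.5,2.1,2.7,3.3,3.9,4.5,5.1,5.7,6.3,6.9,7.4,7.55,7.55,7.55],
  jaw=[1,1,1,1,1,1,1,1,1,1,1,1,1,1,1,1,1],
)

```text
t: 8.52
eef_pos: [445.3, -67.3, 79.4]
tcp_rot: [-1.893, 1.568, -1.884]
ft_force: [0.3, -0.3, -1.7]
opening: 0.165
```

Run:
```python
from h import *
rod()
c=cam("top"); crop(c,195,355,130,280,4,"pics/t4.png"); cv2.imwrite("pics/top4.png",c['bgr'])
c=cam("scene"); crop(c,195,340,130,250,5,"pics/s4.png")
```

```text
t 8.53 tcp [445.3 -67.3  79.4] jaw-90 0.51 F [ 0.3 -0.3 -1.7] M [ 0.15 -0.11 -0.02] open 0.165
```

View pics/t4.png

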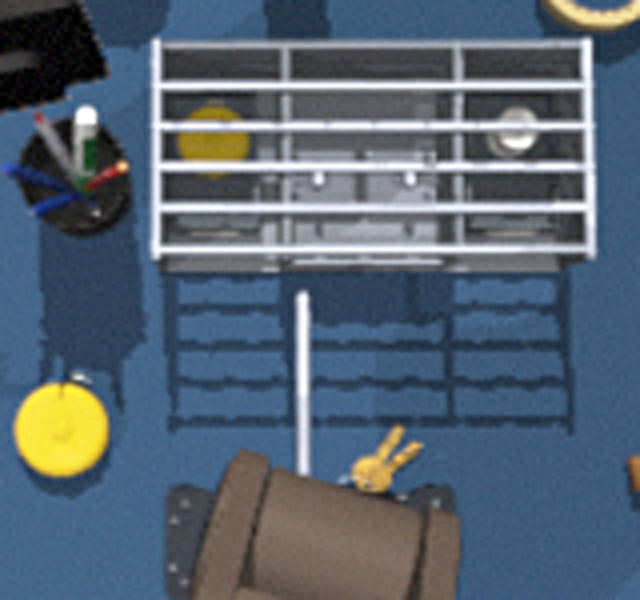

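View pics/s4.png

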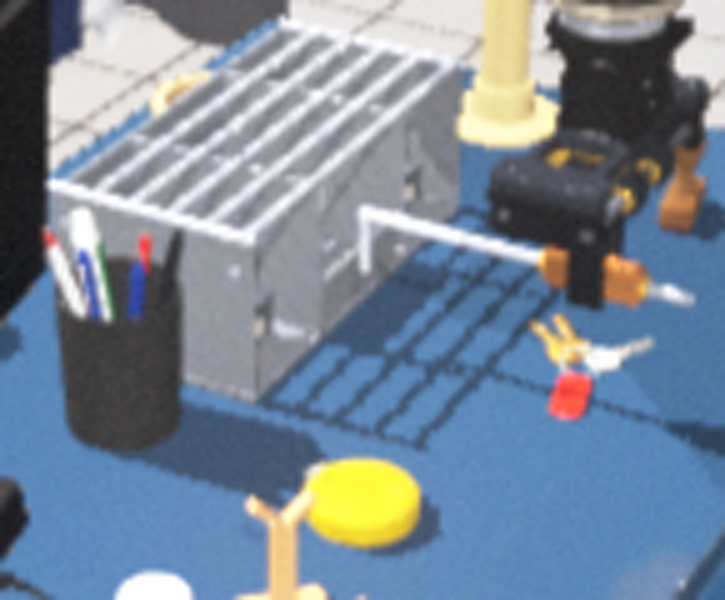

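Run:
```python
from h import *
c=cam("top"); s=cam("scene")
P=lambda U,V,u0,v0,f:(u0+(U+.5)/f-.5, v0+(V+.5)/f-.5)
print('top bar end',px(c,*P(302,292,195,130,4),100), 'bar near hand',px(c,*P(304.5,465,195,130,4),100))
p,a=rod(); e=p+np.array([160*np.cos(a),160*np.sin(a),18.5])
for n,q in dict(elbow=e+[0,0,0],tip=e-[0,0,44],rear=p+np.array([-66*np.cos(a),-66*np.sin(a),18.5])).items():
    print(n,q.round(1),'scene crop',(proj(s,q)-[195,130])*5,'top crop4',(proj(c,q)-[195,130])*4)
```

```text
top bar end [607.98925079 -64.67324682 100.        ] bar near hand [490.01477079 -66.86233885 100.        ]
t 8.72 tcp [445.4 -67.4  79.5] jaw-90 0.53 F [ 0.9 -0.1 -2.4] M [ 0.09 -0.06  0.01] open 0.166
elbow [605.4 -65.9  98. ] scene crop [363.45301857 215.67336705] top crop4 [302.17249258 294.4829327 ]
tip [605.4 -65.9  54. ] scene crop [362.40636491 274.65620865] top crop4 [299.56564633 298.34753741]
rear [379.4 -68.   98. ] scene crop [692.48964305 303.64794825] top crop4 [303.93041591 627.95600261]
```

>>> apply_moves(
  offset=[
    [0.4,0,0],
    [0.9,0,0],
    [1.5,0,0],
    [2.1,0.01,0],
    [2.7,0.02,0],
    [3.3,0.02,0],
    [3.7,0.02,0],
    [3.7,0.02,0],
    [3.7,0.02,0],
  ],
  yaw=[0,0,0,0,0,0,0,0,0],
  jaw=[1,1,1,1,1,1,1,1,1],
)

```text
t: 9.85
eef_pos: [537.4, -66.8, 79.4]
tcp_rot: [-1.989, 1.568, -1.979]
ft_force: [0.7, -0.4, -1.5]
opening: 0.169
```

Run:
```python
from h import *
p,a=rod()
c=cam("top"); crop(c,230,350,132,220,6,"pics/t5.png")
e=p+np.array([160*np.cos(a),160*np.sin(a),18.5-44])
print('hook tip crop',(proj(c,e)-[230,132])*6,(proj(c,e+[0,0,44])-[230,132])*6, 'locker',[e[0]-631,e[1]+112.3-.0087*(e[0]-631)])
for h in (42,): print('gap pred', )
```

```text
t 9.85 tcp [537.4 -66.8  79.4] jaw-90 0.54 F [ 0.7 -0.4 -1.5] M [ 0.11 -0.09  0.02] open 0.169
hook tip crop [238.9269125  243.46948046] [242.79628658 230.59332157] locker [np.float64(66.39313914652587), np.float64(46.38907645151774)]
gap pred
```

View pics/t5.png

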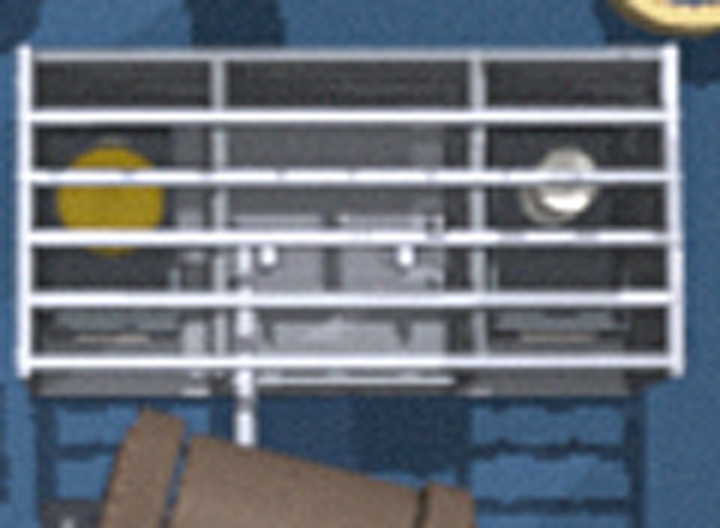

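>>> apply_moves(
  offset=[
    [0,0,-0.3],
    [0,0,-0.6],
    [0,0,-0.9],
    [0,0,-1.06],
    [0,0,-1.06],
    [0,0,-1.06],
  ],
  yaw=[0,0,0,0,0,0],
  jaw=[1,1,1,1,1,1],
)

```text
t: 10.65
eef_pos: [537.5, -66.9, 53.1]
tcp_rot: [-1.828, 1.568, -1.819]
ft_force: [-0.2, 0.7, -1.3]
opening: 0.168
```

Run:
```python
from h import *
p,a=rod()
c=cam("top"); crop(c,230,350,132,220,6,"pics/t6.png")
```

```text
t 10.65 tcp [537.5 -66.9  53.1] jaw-90 0.53 F [-0.2  0.7 -1.3] M [ 0.12 -0.11  0.03] open 0.168
```

View pics/t6.png

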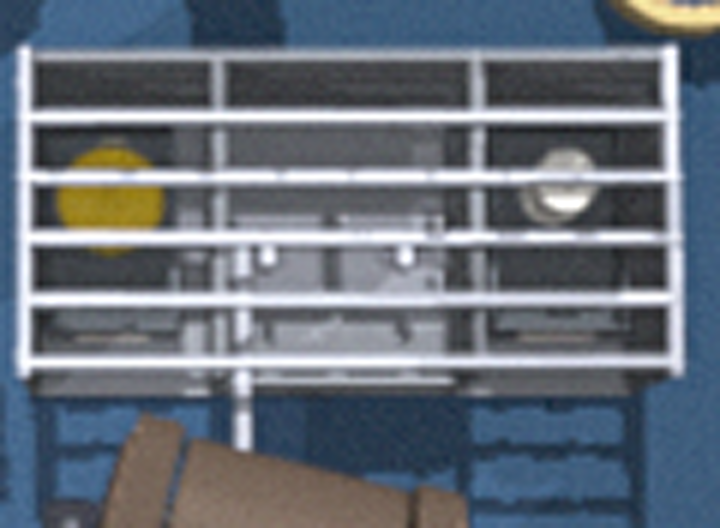

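>>> apply_moves(
  offset=[
    [0,-0.15,0],
    [0,-0.3,0],
    [0,-0.45,0],
    [0,-0.6,0],
    [0,-0.75,0],
    [0,-0.9,0],
    [0.01,-1.05,0],
    [0.01,-1.05,0],
    [0.01,-1.05,0],
  ],
  yaw=[0,0,0,0,0,0,0,0,0],
  jaw=[1,1,1,1,1,1,1,1,1],
)

```text
t: 11.82
eef_pos: [537.7, -93.2, 53.1]
tcp_rot: [-1.835, 1.568, -1.826]
ft_force: [-0.2, 0.3, -1.7]
opening: 0.166
```

Run:
```python
from h import *
p,a=rod()
c=cam("top"); crop(c,230,350,132,220,6,"pics/t7.png")
```

```text
t 11.82 tcp [537.7 -93.2  53.1] jaw-90 0.51 F [-0.2  0.3 -1.7] M [ 0.09 -0.11 -0.01] open 0.166
```

View pics/t7.png

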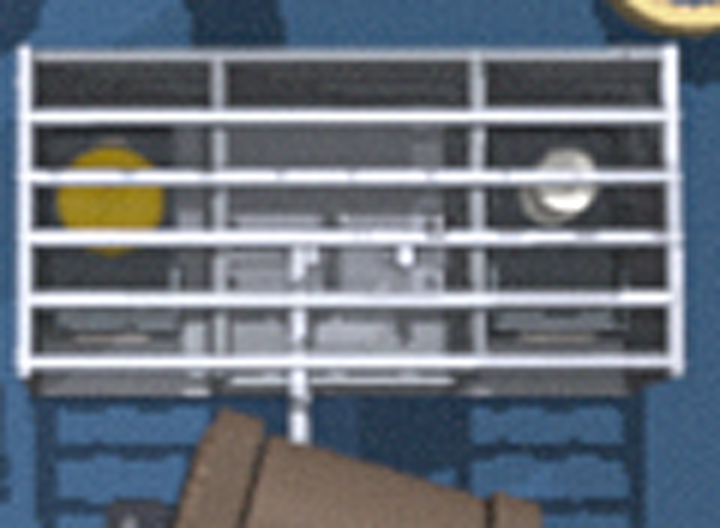

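>>> apply_moves(
  offset=[
    [0,-0.04,0],
    [0,-0.08,0],
    [0,-0.08,0],
    [0,-0.08,0],
  ],
  yaw=[0,0,0,0],
  jaw=[1,1,1,1],
)

```text
t: 12.38
eef_pos: [537.7, -95.1, 53.1]
tcp_rot: [-1.876, 1.568, -1.867]
ft_force: [-0.1, 1.8, -1.2]
opening: 0.168
```

Run:
```python
from h import *
p,a=rod()
```

```text
t 12.38 tcp [537.7 -95.1  53.1] jaw-90 0.53 F [-0.1  1.8 -1.2] M [ 0.47 -0.16  0.26] open 0.168
```

>>> apply_moves(
  offset=[
    [0,0.15,0],
    [0,0.3,0],
    [0,0.3,0.3],
    [0,0.3,0.7],
    [0,0.3,1.06],
    [0,0.3,1.06],
    [-0.5,0.3,1.06],
    [-1.1,0.3,1.06],
    [-1.8,0.3,1.06],
    [-2.5,0.28,1.06],
    [-3.2,0.28,1.06],
    [-3.7,0.28,1.06],
    [-3.7,0.6,1.06],
    [-3.7,1.2,1.06],
    [-3.7,1.9,1.06],
    [-3.7,2.6,1.06],
    [-3.7,3.3,1.06],
    [-3.7,3.6,1.06],
    [-3.7,3.6,1.06],
    [-3.7,3.6,1.06],
  ],
  yaw=[0,0,0,0,0,0,0,0,0,0,0,0,0,0,0,0,0,0,0,0],
  jaw=[1,1,1,1,1,1,1,1,1,1,1,1,1,1,1,1,1,1,1,1],
)

```text
t: 14.88
eef_pos: [445.3, -5.3, 79.6]
tcp_rot: [-1.79, 1.568, -1.781]
ft_force: [-0.1, 0.4, -1.8]
opening: 0.167
```

Run:
```python
from h import *
p,a=rod()
c=cam("top"); crop(c,230,350,132,232,6,"pics/t8.png")
e=p+np.array([160*np.cos(a),160*np.sin(a),18.5])
print((proj(c,e)-[230,132])*6,'locker',[e[0]-631,e[1]+112.3-.0087*(e[0]-631)])
L=lambda x,y,z:[631+x-.0087*y,-112.3+y+.0087*x,z]
for x in (28,30,32): print('lip',x,(proj(c,L(x,109,36))-[230,132])*6)
print('fin q=24', (proj(c,L(59,12,42))-[230,132])*6,'q=0',(proj(c,L(59,36,42))-[230,132])*6)
```

```text
t 14.88 tcp [445.3  -5.3  79.6] jaw-90 0.53 F [-0.1  0.4 -1.8] M [ 0.14 -0.18  0.  ] open 0.167
[107.72444347 428.78867066] locker [np.float64(-25.659065289492446), np.float64(108.71393246597994)]
lip 28 [108.41744894 328.15300324]
lip 30 [108.4160456 324.0417659]
lip 32 [108.41464263 319.93161425]
fin q=24 [309.22932781 262.7558059 ] q=0 [259.51256369 262.80991876]
```

View pics/t8.png

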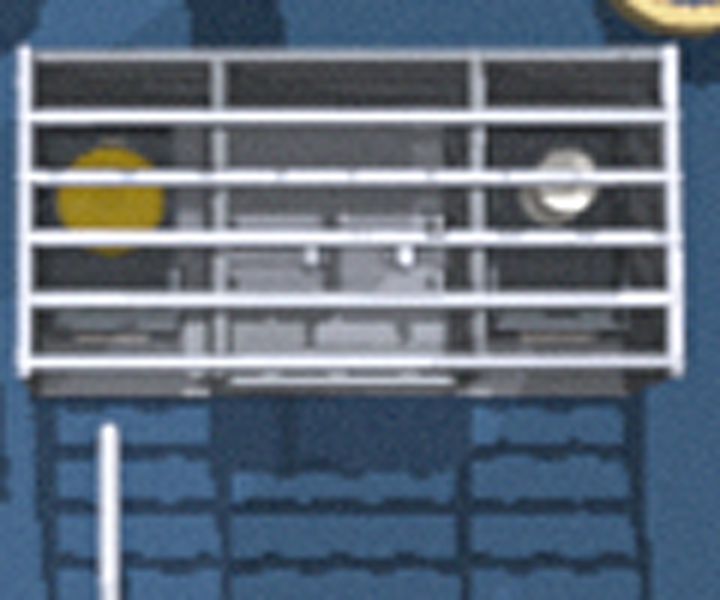

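>>> apply_moves(
  offset=[
    [0.4,0,0],
    [1.0,0,0],
    [1.6,0.01,0],
    [2.2,0.02,0],
    [2.7,0.02,0],
    [2.85,0.02,0],
    [2.85,0.02,0],
    [2.85,0.02,-0.3],
    [2.85,0.02,-0.7],
    [2.85,0.02,-1.1],
    [2.85,0.02,-1.28],
    [2.85,0.02,-1.28],
    [2.85,0.02,-1.28],
  ],
  yaw=[0,0,0,0,0,0,0,0,0,0,0,0,0],
  jaw=[1,1,1,1,1,1,1,1,1,1,1,1,1],
)

```text
t: 16.55
eef_pos: [516.7, -4.9, 47.8]
tcp_rot: [-1.715, 1.568, -1.706]
ft_force: [-0.4, 0.5, -1.3]
opening: 0.168
```

Run:
```python
from h import *
p,a=rod()
c=cam("top"); crop(c,230,350,132,232,6,"pics/t9.png")
c=cam("scene"); crop(c,195,340,130,250,5,"pics/s9.png")
```

```text
t 16.55 tcp [516.7  -4.9  47.8] jaw-90 0.5 F [-0.4  0.5 -1.3] M [ 0.12 -0.08  0.  ] open 0.168
```

View pics/t9.png

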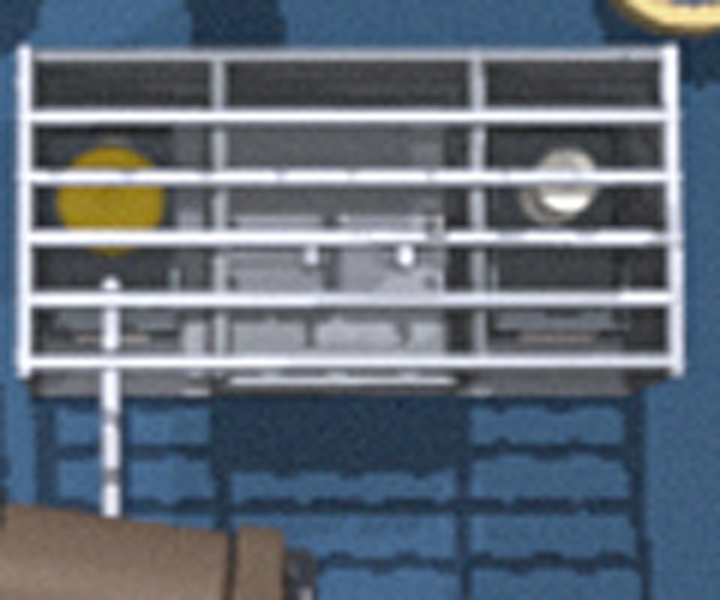

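View pics/s9.png

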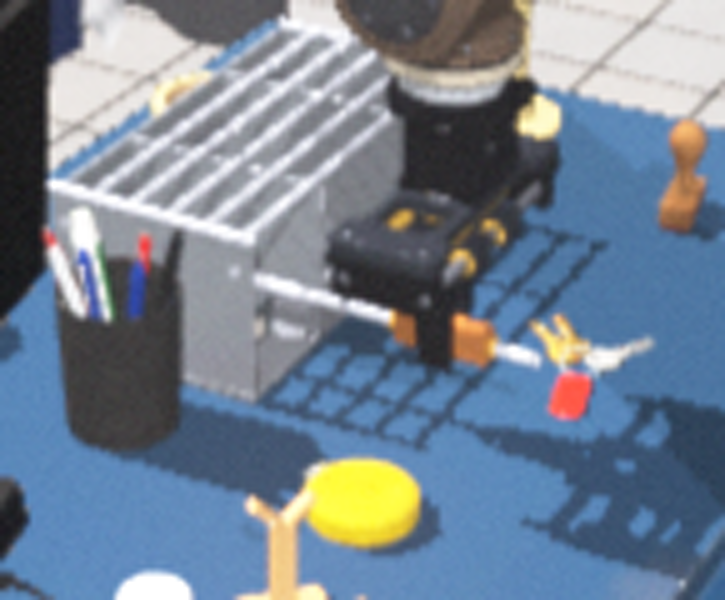

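>>> apply_moves(
  offset=[
    [-0.15,0,0],
    [-0.35,0,0],
    [-0.6,0,0],
    [-0.9,-0.01,0],
    [-1.2,-0.01,0],
    [-1.5,-0.01,0],
    [-1.8,-0.02,0],
    [-2.1,-0.02,0],
    [-2.4,-0.02,0],
    [-2.7,-0.02,0],
    [-2.95,-0.03,0],
    [-3.15,-0.03,0],
    [-3.28,-0.03,0],
    [-3.36,-0.03,0],
    [-3.36,-0.03,0],
    [-3.36,-0.03,0],
  ],
  yaw=[0,0,0,0,0,0,0,0,0,0,0,0,0,0,0,0],
  jaw=[1,1,1,1,1,1,1,1,1,1,1,1,1,1,1,1],
)

```text
t: 18.65
eef_pos: [432.6, -5.6, 47.8]
tcp_rot: [-1.818, 1.568, -1.809]
ft_force: [0.2, 0.4, -0.9]
opening: 0.166
```

Run:
```python
from h import *
p,a=rod()
c=cam("top"); crop(c,230,350,132,232,6,"pics/t10.png")
c=cam("scene"); crop(c,195,340,130,250,5,"pics/s10.png")
```

```text
t 18.65 tcp [432.6  -5.6  47.8] jaw-90 0.51 F [ 0.2  0.4 -0.9] M [ 0.1  -0.1   0.02] open 0.166
```

View pics/t10.png

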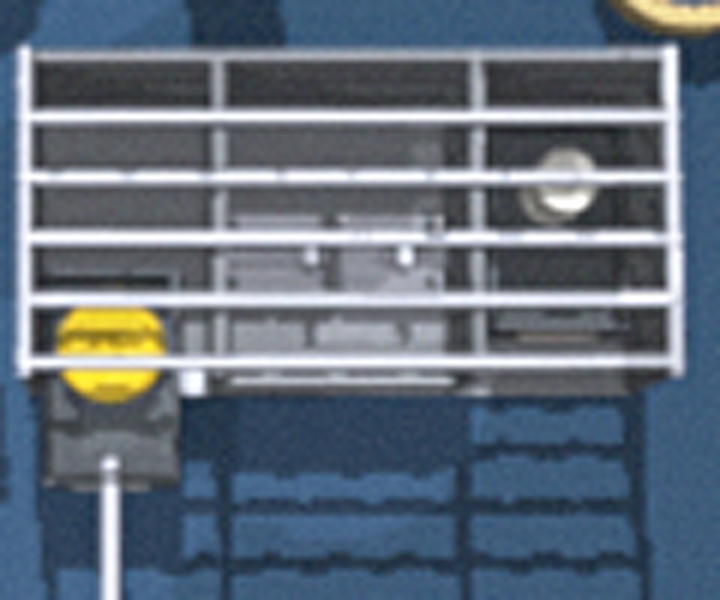

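View pics/s10.png

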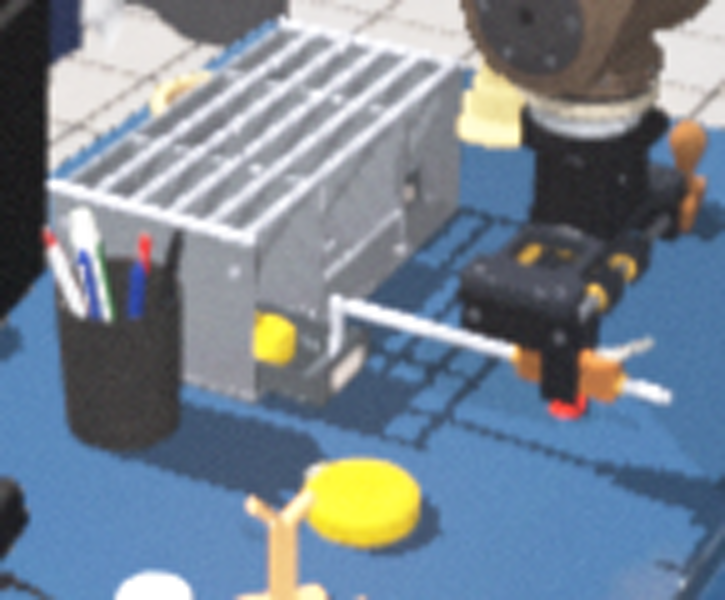

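>>> apply_moves(
  offset=[
    [-0.05,0,0],
    [-0.1,0,0],
    [-0.1,0,0],
    [-0.1,0,0],
  ],
  yaw=[0,0,0,0],
  jaw=[1,1,1,1],
)

```text
t: 19.25
eef_pos: [431.0, -5.8, 47.9]
tcp_rot: [-1.063, 1.568, -1.054]
ft_force: [4.5, -0.1, -3.3]
opening: 0.163
```

Run:
```python
from h import *
p,a=rod()
```

```text
t 19.25 tcp [431.   -5.8  47.9] jaw-90 0.5 F [ 4.5 -0.1 -3.3] M [ 0.17 -0.81  0.02] open 0.163
```

>>> apply_moves(
  offset=[
    [0.1,0,0],
    [0.14,0,0],
    [0.14,0,0.4],
    [0.14,0,0.9],
    [0.14,0,1.5],
    [0.14,0,2.1],
    [0.14,0,2.4],
    [0.14,0,2.4],
  ],
  yaw=[0,0,0,0,0,0,0,0],
  jaw=[1,1,1,1,1,1,1,1],
)

```text
t: 20.25
eef_pos: [434.6, -5.8, 108.6]
tcp_rot: [-0.821, 1.567, -0.812]
ft_force: [-0.9, 0.1, -1.6]
opening: 0.165
```

Run:
```python
from h import *
p,a=rod()
c=cam("top"); crop(c,230,350,132,232,6,"pics/t11.png")
print([(proj(c,p+np.array([160*np.cos(a),160*np.sin(a),18.5]))-[230,132])*6])
c=cam("scene"); crop(c,195,340,130,250,5,"pics/s11.png")
for r,z in ((160,18.5),(160,-25.5),(-66,18.5)):
  q=p+np.array([r*np.cos(a),r*np.sin(a),z]); print((proj(c,q)-[195,130])*5)
```

```text
t 20.25 tcp [434.6  -5.8 108.6] jaw-90 0.51 F [-0.9  0.1 -1.6] M [ 0.07 -0.08 -0.03] open 0.165
[array([108.03907709, 448.6449088 ])]
[331.80935437 219.66888599]
[331.19561657 281.21947573]
[674.5138863  312.24555067]
```

View pics/t11.png

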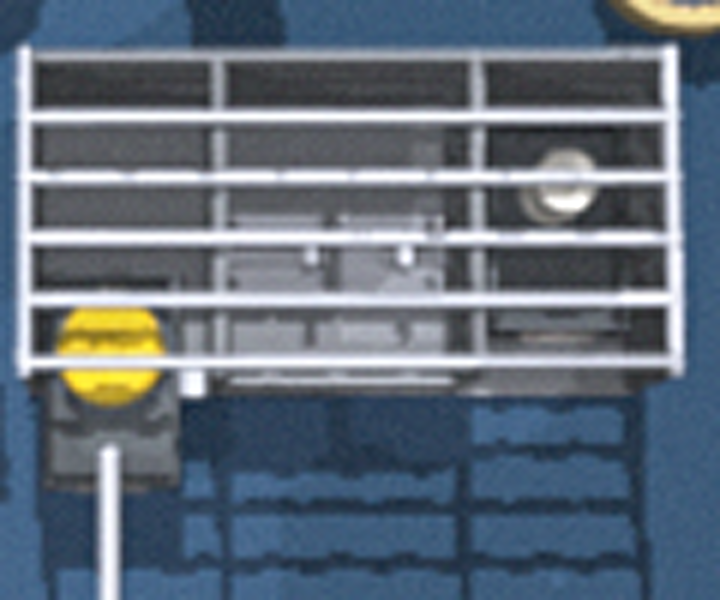

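View pics/s11.png

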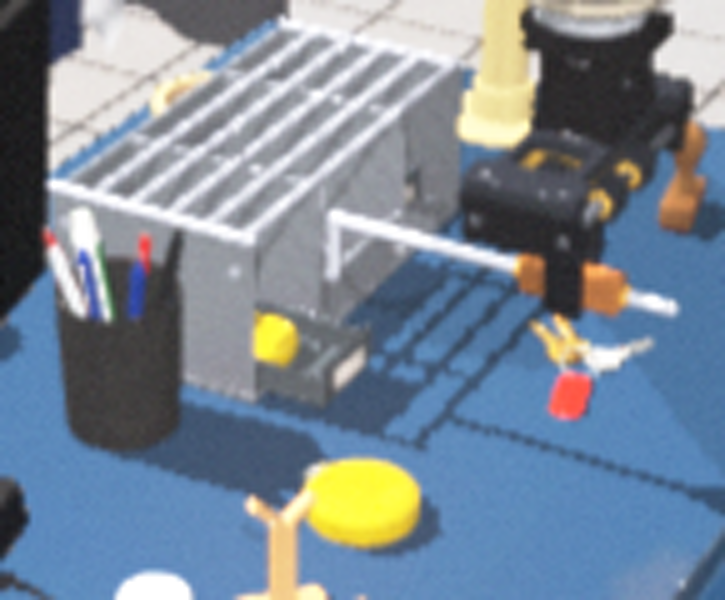

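>>> apply_moves(
  offset=[
    [0,0.3,0.1],
    [0,1.0,0.1],
    [0,1.8,0.1],
    [0,2.6,0.1],
    [0,3.4,0.1],
    [0,4.2,0.1],
    [0,5.0,0.1],
    [0,5.8,0.1],
    [0,6.6,0.1],
    [0,7.4,0.1],
    [0.2,8.2,0.1],
    [0.6,9.0,0.1],
    [1.0,9.6,0.1],
    [1.4,10.02,0.1],
    [1.46,10.02,0.1],
    [1.46,10.02,0],
    [1.46,10.02,0],
  ],
  yaw=[0,-0.5,-1.1,-1.7,-2.3,-2.9,-3.5,-4.1,-4.7,-5.3,-5.9,-6.5,-7.1,-7.5,-7.55,-7.55,-7.55],
  jaw=[1,1,1,1,1,1,1,1,1,1,1,1,1,1,1,1,1],
)

```text
t: 22.48
eef_pos: [470.3, 244.4, 107.5]
tcp_rot: [-1.312, 1.567, -2.093]
ft_force: [0.2, -0.1, -1.2]
opening: 0.164
```

Run:
```python
from h import *
p,a=rod()
c=cam("scene"); crop(c,190,320,170,290,5,"pics/s12.png")
c=cam("top"); crop(c,130,260,190,290,6,"pics/t12.png")
```

```text
t 22.48 tcp [470.3 244.4 107.5] jaw-90 -44.78 F [ 0.2 -0.1 -1.2] M [ 0.06 -0.08  0.01] open 0.164
```

View pics/s12.png

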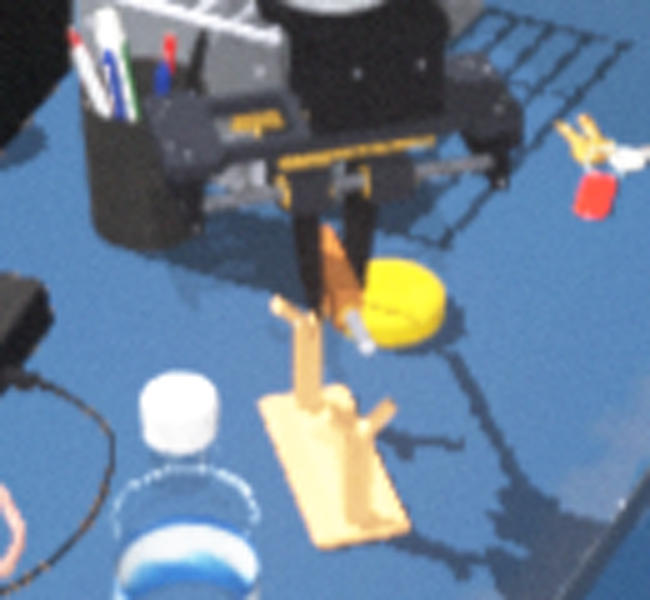

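View pics/t12.png

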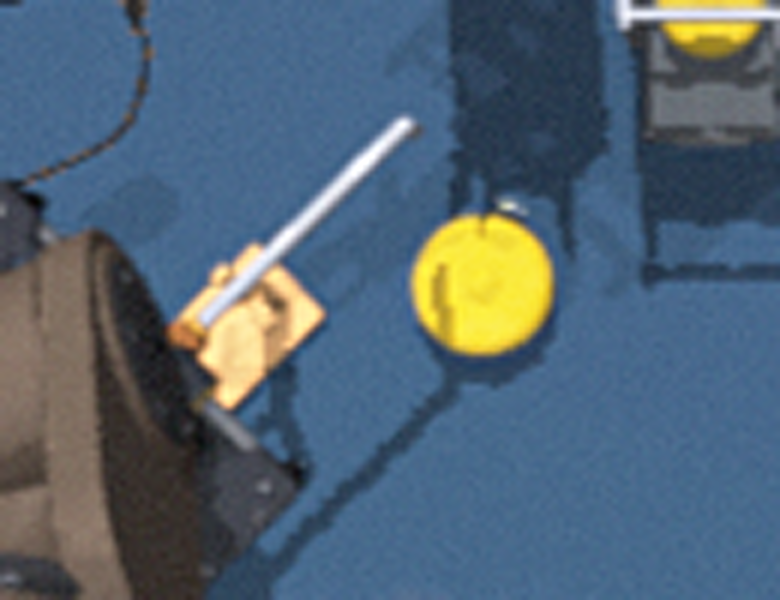

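>>> apply_moves(
  offset=[
    [0.03,0.01,-0.4],
    [0.03,0.01,-0.9],
    [0.03,0.01,-1.4],
    [0.03,0.01,-1.8],
    [0.03,0.01,-2.1],
    [0.03,0.01,-2.21],
    [0.03,0.01,-2.21],
    [0.03,0.01,-2.21],
  ],
  yaw=[0,0,0,0,0,0,0,0],
  jaw=[1,1,1,1,1,1,1,1],
)

```text
t: 23.58
eef_pos: [471.5, 244.8, 52.8]
tcp_rot: [-1.014, 1.568, -1.796]
ft_force: [-0.4, -0.4, -1.4]
opening: 0.165
```

Run:
```python
from h import *
p,a=rod()
c=cam("wrist"); cv2.imwrite("pics/w13.png",c['bgr'])
c=cam("scene"); crop(c,190,320,170,290,5,"pics/s13.png")
```

```text
t 23.57 tcp [471.5 244.8  52.8] jaw-90 -44.79 F [-0.4 -0.4 -1.4] M [ 0.07 -0.14  0.01] open 0.165
```

View pics/w13.png

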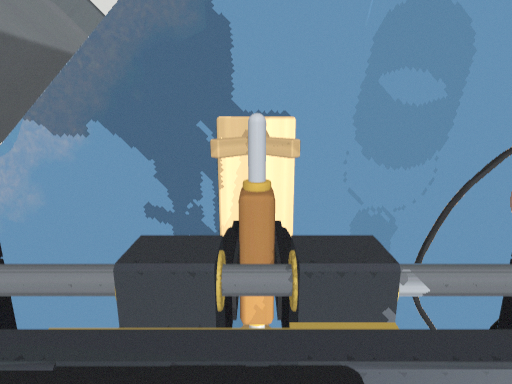

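View pics/s13.png

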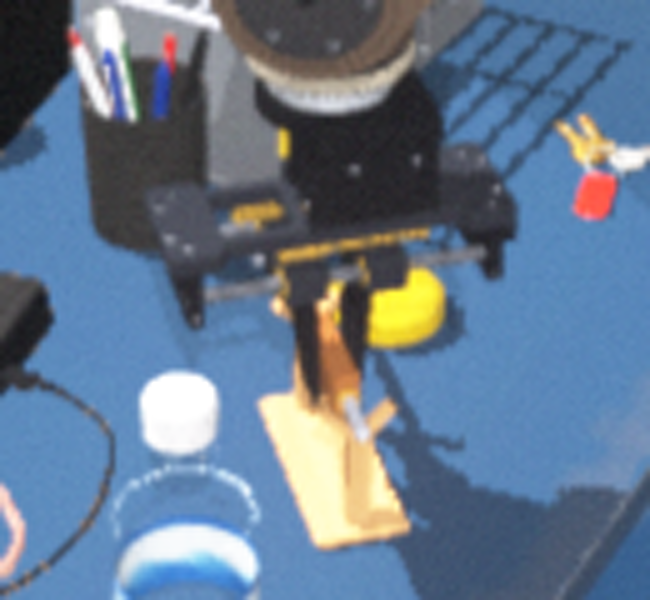

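Wrist view: rod lies over the V (rear end at (257,117), same as at pick-up). About 1 mm above seat; lower it, release and rise.

>>> apply_moves(
  offset=[
    [0,0,-0.04],
    [0,0,-0.04],
    [0,0,-0.04],
    [0,0,-0.04],
    [0,0,-0.04],
    [0,0,-0.04],
    [0,0,-0.04],
    [0,0,-0.04],
    [0,0,-0.04],
    [0,0,-0.04],
    [0,0,-0.04],
    [0,0,-0.04],
  ],
  yaw=[0,0,0,0,0,0,0,0,0,0,0,0],
  jaw=[1,1,0.5,0.4,0.2,0,0,0,-0.2,-0.2,-0.2,-0.2],
)

```text
t: 25.18
eef_pos: [471.5, 244.8, 51.8]
tcp_rot: [-1.023, 1.568, -1.805]
ft_force: [-0.3, -0.4, -0.6]
opening: 0.599
```

Run:
```python
from h import *
p,a=rod()
c=cam("wrist"); cv2.imwrite("pics/w14.png",c['bgr'])
```

```text
t 25.18 tcp [471.5 244.8  51.8] jaw-90 -44.79 F [-0.3 -0.4 -0.6] M [ 0.07 -0.11 -0.07] open 0.599
```

View pics/w14.png

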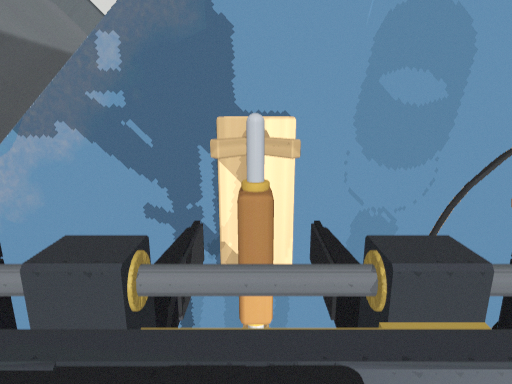

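Rod settled in the V's, as at pick-up (rear end (255,117)). Rise, and back off for a clear view.

>>> apply_moves(
  offset=[
    [0,0,0.5],
    [0,0,1.2],
    [0,0,2.2],
    [0,0,3.4],
    [0,0,4.6],
    [0,0,5.8],
    [0,-1,6],
    [0,-2.5,6],
    [0,-4,6],
    [0,-5.5,6],
    [0,-7,6],
    [0,-8.5,6],
    [0,-10,6],
    [0,-11.5,6],
    [0,-13,6],
    [0,-14.5,6],
    [0,-16,6],
    [0,-16,6],
  ],
  yaw=[0,0,0,0,0,0,0,0,0,0,0,0,0,0,0,0,0,0],
  jaw=[-0.2,-0.2,-0.2,-0.2,-0.2,-0.2,-0.2,-0.2,-0.2,-0.2,-0.2,-0.2,-0.2,-0.2,-0.2,-0.2,-0.2,-0.2],
)

```text
t: 27.48
eef_pos: [471.4, -157.1, 202.5]
tcp_rot: [-0.754, 1.568, -1.539]
ft_force: [0.7, 0.6, 0.6]
opening: 0.596
```

Run:
```python
from h import *
rod()
s=cam("scene"); crop(s,190,340,140,290,4,"pics/s15.png")
c=cam("top"); crop(c,130,350,130,290,3,"pics/t15.png")
hsv=cv2.cvtColor(c['bgr'],cv2.COLOR_BGR2HSV)
m=np.zeros(hsv.shape[:2],np.uint8); m[205:275,135:210]=1
w=((hsv[...,1]<60)&(hsv[...,2]>170)).astype(np.uint8)*m
ys,xs=np.nonzero(w)
pts=np.array([px(c,u,v,72)[:2] for u,v in zip(xs,ys)])
mu=pts.mean(0); d=np.linalg.svd(pts-mu)[2][0]; d*=np.sign(d[0]); t=(pts-mu)@d
print(len(xs),np.degrees(np.arctan2(d[1],d[0])),mu+d*t.min(),mu+d*t.max(),'centre',mu+d*(t.min()+66))
```

```text
t 27.48 tcp [ 471.4 -157.1  202.5] jaw-90 -44.95 F [0.7 0.6 0.6] M [ 0.05 -0.13  0.04] open 0.596
163 -44.646706570479786 [425.17176634 291.50262787] [587.69545482 130.97096707] centre [472.12769245 245.12223327]
```

View pics/s15.png

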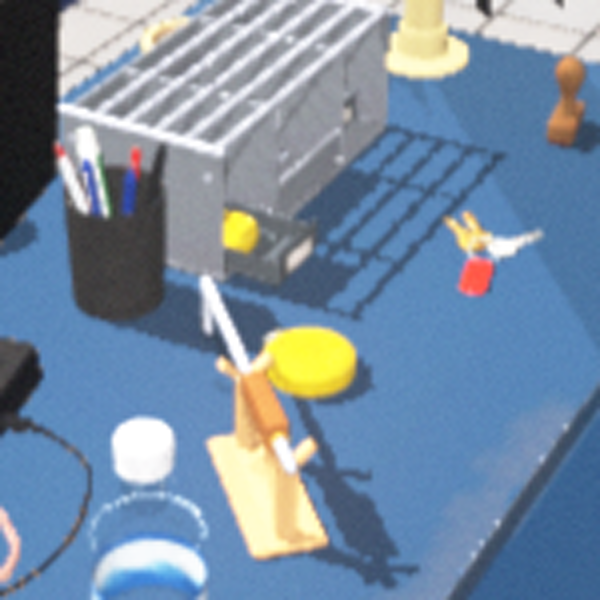

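View pics/t15.png

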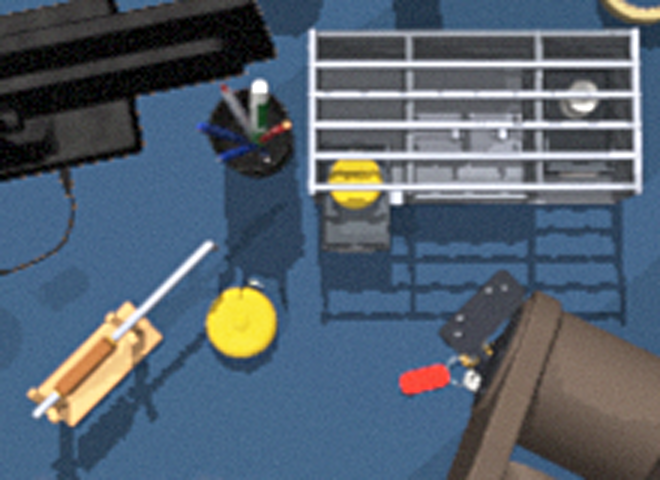

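The rod is back within 0.1 mm of its first position and hook down. The left tray is out with the tape in it, the left bolt is drawn, and the right tray and the bystanders have not moved. Handing in.

```bash
python3 -c "
from cell import env
print(env.job_done())"
```

```text
the job is handed in; nothing more can be done
None
```

The job is done and handed in at about 27.5 s of the 62 s allowed; `job_done` reports no verdict. The smaller yellow disc, the tape measure, was in the left tray, so I used the rod to draw the left bolt, pull that tray out, and then lay the rod back in its rest.

- **Left bolt:** the last top image shows its fin within about 1.5 mm of where it should be fully drawn (24 mm). The force rose when I pushed it the last bit.
- **Left tray:** the tape moved about 74 mm with the tray, and the pull rose to 4.5 N at the end, so it is at its stop. The tape is still lying in it.
- **Right tray and bystanders:** the right bolt, right tray, spool, pens, stamp and keys look unmoved. In the last top view the arm hides the stamp and part of the keys, but the scene view shows both.
- **Rod:** it lies in both V supports, hook down, at the same top-camera position as at the start (within about 0.1 mm and 0.1°). The gripper is clear of everything.

No check failed. Two small disagreements showed up. My first top-view readings of the tray front and the bolt fin came out 5–6 mm off in depth, because roof bars hid part of them, so I used the given dimensions there. The predicted and observed positions of the hook agreed to about 1–2 mm.

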